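# Change grip and spring-load the colour reference panel into its holder

### The arm

A 6-joint arm with a two-finger parallel gripper is mounted at the origin on the work surface. World frame = base frame: x ahead of the robot, y to its left, z up, the work surface at z = 0. Lengths are in m, angles in degrees, forces in N, time in s.
With the tool pointing down it reaches from about 0.35 to 0.85 m from the base axis. Payload 8.1 kg.
Tool frame: the origin (TCP) lies at the very end of the fingers, on their centre line; the grasp point (between the pads) lies 19 mm behind it (manip.grip_depth is the z of the grasp point in the tool frame, in m); z points along the fingers, y is the line along which they close (so a half turn about z gives the same grasp; the last joint's range is limited). The gripper opens to 85 mm and grips with 20 to 120 N. Pads are 22 mm wide; open, the fingers measure 114 mm over their backs; the gripper's body (76 mm by 85 mm) begins 54 mm behind the grasp point. The pads swing forward as they close: fully open they stand 13 mm farther back than shut.
Start: joints at [-79.435, 7.471, 85.268, -0, 87.261, -4.893], TCP at [0.16, -0.578, 0.231] pointing down, gripper open.
Joint ranges: [-169.43, 169.43], [-51.17, 129.36], [1.28, 143.12], [-76.62, 256.62], [0, 156.53], [-152.29, 152.29]. Speed limits (degrees/s): [136.94, 136.94, 159.86, 180, 180, 180].

### API

Orientations are given as a 3x3 rotation matrix whose columns are the frame's x, y, z axes.
In Python, from rig import readout, eyes, workorder, manip gives the robot as it stands.
- The arm moves only by the tool move_arm, never from a script. Its argument "increments" is a list of rows, each a list of 3 entries, a list of its own where there are three numbers: the shift along the world's x, y, z in mm, then the turn, a rotation vector about the world's x, y, z in degrees, then the gripper's target within -1 to 1 (fully open at 1, half-way at 0, shut at -1). In form: [[[x, y, z], [ax, ay, az], claw], ...]. A call has 1 to 12 rows; each row shifts and turns the commanded pose from where the row before left it; what a row does not reach is not made up. A row lasts 1/8 s, in which the tool goes at most 62.5 mm and 10.7 degrees, less where a joint would pass 70% of its speed; a pose out of reach is approached as far as the arm can. A call is refused whole if a number of a shift passes 62.5 or a number of a turn 10.7, either way. A call with a gripper value outside its range is refused whole. The fingers move at their own pace and stop on an object; "grip_force" is the grip in N (left out, the last holds). Time passes only in rows, so rows that do not move let the fingers close. It gives the time, the measured TCP pose, the force, the opening and the grip force at its end, in the units of the state.
- readout.state(): the state, without advancing time (a new reading comes with each control period).
- eyes.camera(name): name is "scene" or "top" or "wrist"; returns the picture (384x512x3 uint8, red, green, blue); there is no depth.
- eyes.camera_params(name): a dict with "camera_matrix" (3x3 intrinsics, pixels), "dist_coeffs" ([k1, k2, p1, p2, k3] as OpenCV has them; the pictures are not rectified), "camera_from_world" (4x4, takes a point from world to camera coordinates); the wrist camera has in their place "tool_from_camera" (4x4, takes a point from camera to tool coordinates, whose origin is the TCP and whose axes are the flange's). Camera axes: x right, y down, z forward; pixel columns grow to the right and rows downward; lengths in m; the calibration is good to about 2 mm. A picture is of the moment at which its call begins: read the wrist's pose just before it. camera_params takes no time and is no camera call.
- workorder.close_job(): hands the job in; it is judged then, once.
Trained networks look in the newest picture that a camera, given by its name, has taken for a name from the list of things; names that differ only in an ending like _2 or _b are one class to them, and where a whole thing is asked for, a point or a joint stands for the part that bears it (a point fixed in the world has none). Each returns a list of dicts, best first, with "p" (0 to 1); they miss things now and then, are a little off and sometimes report something else, mostly with a low value. They report only what shows in the picture. A call takes as long as a camera call.
- eyes.spot_in(target, camera): "centre" ([column, row] in pixels, amid what is visible of it).
- eyes.silhouettes(target, camera): "pixels" (384x512 bool, what is visible of it) and "centre" ([column, row] in pixels, amid what is visible of it).
- eyes.tip_of(target, camera): "centre" ([column, row] in pixels: a listed point, or the origin of a listed thing).
The state is a dict: "time_s": time; "qpos": joint angles; "qd": joint speeds; "joint_efforts": joint torques, N m; "ee_pos": TCP position; "orientation": TCP orientation; "force": force on the tool from outside, world axes, zero at the start; "torque": the same for the moment, N m; "width": finger opening in m; "grasp_force": force on a finger pad.
Only numpy, scipy, OpenCV 4.12 (cv2) and the standard library are available. Lean on these libraries where they do the work, as an engineer would, in place of code of your own. Each camera call takes 0.05 s, during which the arm holds its last target. There are 200 camera calls.

### The job

Lift the colour reference panel out of its grey storage case and lay it flat on the blue mat, letting it go there to change your grip. Then take it by the middle, push one end back into one sprung jaw of the panel holder, lower the other end behind the lip of the other jaw and let go, so that the panel lies level and centred, clipped under both lips, with its white end in the white jaw. Leave the things standing around where they are.

Things in the scene. Friction and masses are not known exactly. Their poses are not given: they have to be found in the camera images.
- panel_center (a point): Centre (half-way up) of the loose reference panel: rigid black plate 160 (x) x 60 (y) x 10 (z) mm, 0.14 to 0.28 kg, colour and grey patches on top. Its x axis runs along its length to its WHITE end (black and dark blue patches at the other end), z up out of the patches. It starts in the case's recess, underside 22 mm above the table.
- panel_white (a point): Middle of the panel's white end face (80 mm from its centre along its +x).
- case: Fixed grey storage case, 200 (x) x 114 (y) x 42 (z) mm, origin under its centre on the table. The panel lies in its recess, length along the case's x, white end towards case +x, with 2 to 3 mm play. The walls stand 10 mm higher than the panel's top and hug it all round except at the finger gap, so it cannot be gripped at its middle there.
- case_gap (a point): Centre of the case's finger gap, 58 mm from the case's centre towards the panel's black end, at the height of the panel's centre (27 mm above the table); axes as the case. Here both long walls are cut right through over 44 mm of length, down to 4 mm above the table, so the panel can be gripped across its 60 mm width from above.
- mat_top (a point): Centre of the top face of the fixed blue mat, 240 (x) x 300 (y) mm, 3 mm thick, its top 3 mm above the table. Its axes lie along its sides. The panel is to be laid down here, clear of the tape roll and the jar.
- holder_seat (a point): Centre of the seated panel: midway between the holder's jaws, 80 mm above the table; x from black jaw to white jaw, z up. Grey base 270 x 110 x 12 mm below, two rods along x at y = +-30 mm up to 43 mm above the table, else free below the panel. Jaw grooves are 152 mm apart at rest, 8 mm less than the panel; with it in, each jaw sits about 4 mm back and the springs centre it.
- groove_white (a point): Bottom of the white jaw's groove, at ledge height (75 mm above the table), 76 mm from the seat when at rest; axes as the seat; it moves with the jaw. The ledge reaches 19 mm inwards; a lip 14 to 19 mm above the ledge reaches 7 mm inwards over it (groove 14 mm high). Side guides, inner faces 67 mm apart, 5 mm thick, reach 44 mm inwards, 8 mm below to 19 mm above the ledge: no room for fingers there.
- groove_black (a point): Bottom of the black jaw's groove, at ledge height (75 mm above the table), 76 mm from the seat when at rest; axes as the seat; it moves with the jaw. The ledge reaches 19 mm inwards; a lip 14 to 19 mm above the ledge reaches 7 mm inwards over it (groove 14 mm high). Side guides, inner faces 67 mm apart, 5 mm thick, reach 44 mm inwards, 8 mm below to 19 mm above the ledge: no room for fingers there.
- jaw_white (a joint): How far the white jaw is pushed outwards (holder +x): 0 at rest to 0.026 m. Spring 1.8 N at 0 plus 0.3 N per mm. To load, push one jaw (either) back 18 to 20 mm (at least 15) with the panel's end in its groove and the other end held above the other lip (about 8 degrees of tilt), then lower that end.
- jaw_black (a joint): How far the black jaw is pushed outwards (holder -x): 0 at rest to 0.026 m. Spring 1.8 N at 0 plus 0.3 N per mm. To load, push one jaw (either) back 18 to 20 mm (at least 15) with the panel's end in its groove and the other end held above the other lip (about 8 degrees of tilt), then lower that end.
- tape: Bystander: roll of blue tape lying flat on the mat, 90 mm outside diameter, 25 mm high; origin at the centre of its underside.
- jar: Bystander: closed jar standing on the mat, 66 mm diameter, 85 mm high; origin at the centre of its underside.
- driver: Bystander: screwdriver 190 mm long lying on the table between robot and mat.
- battery: Bystander: black and yellow drone battery 45 x 125 x 30 mm lying beyond the mat.
- cleaner: Bystander: bottle of 48 mm diameter, 130 mm high, standing beyond the mat.
- mug: Bystander: white mug, 76 mm diameter, 90 mm high, standing beyond the mat.

How it is judged (in metres and radians):
On the way, in this order (a step that is already met when the one before it is completed fails the run):
1. the panel lies flat on the blue mat, let go and at rest (height (world z) of panel_center below 0.011 m and angle between panel_center's own z axis and vertical below 0.06 rad and x of panel_center in the frame of mat_top between -0.12 and 0.12 m and y of panel_center in the frame of mat_top between -0.15 and 0.15 m and contact force between the fingers and panel below 0.05 N and linear speed of panel below 0.02 m/s), for 0.2 s.
2. one sprung jaw is pushed back at least 10 mm by the panel (((value of joint jaw_black above 0.01 m and contact force between panel and jaw_black above 1 N) or (value of joint jaw_white above 0.01 m and contact force between panel and jaw_white above 1 N))), for 0.05 s.
At the end, for the whole second after the job is handed in: The panel rests, let go, level (within 0.03 rad) on both ledges and clipped under both lips, its centre within 3 mm of the holder's middle along its length, 5 mm across and 2 mm in height, both jaws pushed back 1.5 to 7.5 mm, the white end in the white jaw (x of panel_center in the frame of holder_seat between -0.003 and 0.003 m and y of panel_center in the frame of holder_seat between -0.005 and 0.005 m and z of panel_center in the frame of holder_seat between -0.002 and 0.002 m and angle between panel_center's own z axis and vertical below 0.03 rad and angle between the x axis of panel_center and the x axis of holder_seat, either way round below 0.06 rad and x of panel_white in the frame of holder_seat above 0.07 m and value of joint jaw_white between 0.0015 and 0.0075 m and value of joint jaw_black between 0.0015 and 0.0075 m and linear speed of panel below 0.01 m/s); the robot touches nothing.
It fails at once if a bystander is shifted by more than 25 mm (distance of any of tape, jar, driver, battery, cleaner, mug from where it was at the start of the episode above 0.025 m).
It also fails if it takes over 64 s, if anything falls off the work surface, if the arm or the gripper's body presses on something with over 40 N, if the wrist force passes 120 N, or if a joint passes its speed limit or range.

## Working session

There is one attempt and no reset: what is moved stays moved. The work goes in short steps, Python scripts to look and compute and a tool call to move; the robot and the scene stay as the last step left them, time stands still between calls to the robot, and variables do not carry over. Pictures are saved under pics/ and viewed, at most 10 in all, crops included, and the job is handed in when it is done.

Besides the shell and the picture viewer there is one more tool, called after ">>>" by a JSON object that holds its "op" and its "data". move_arm: Moves the arm, as the interface text tells. Its arguments: {"type":"object","properties":{"increments":{"type":"array","items":{"type":"array"}},"grip_force":{"type":"number"}},"required":["increments"]}

```bash
mkdir -p pics; cat > h.py <<'E'
import numpy as np,cv2
from rig import readout,eyes,workorder,manip
def ray(cam,px,st=None):
    p=eyes.camera_params(cam);K=np.array(p["camera_matrix"]);d=np.array(p["dist_coeffs"])
    u=cv2.undistortPoints(np.array([[px]],float),K,d)[0,0];v=np.array([u[0],u[1],1.])
    if cam=="wrist":
        T=np.eye(4);T[:3,:3]=st["orientation"];T[:3,3]=st["ee_pos"];M=T@np.array(p["tool_from_camera"])
    else: M=np.linalg.inv(np.array(p["camera_from_world"]))
    return M[:3,3],M[:3,:3]@v
def at(cam,px,z,st=None):
    o,v=ray(cam,px,st);return o+v*(z-o[2])/v[2]
def proj(cam,P,st=None):
    p=eyes.camera_params(cam);K=np.array(p["camera_matrix"]);d=np.array(p["dist_coeffs"])
    if cam=="wrist":
        T=np.eye(4);T[:3,:3]=st["orientation"];T[:3,3]=st["ee_pos"];C=np.linalg.inv(T@np.array(p["tool_from_camera"]))
    else: C=np.array(p["camera_from_world"])
    return cv2.projectPoints(np.atleast_2d(np.array(P,float)),cv2.Rodrigues(C[:3,:3])[0],C[:3,3],K,d)[0][:,0]
def save(cam,name):
    im=eyes.camera(cam);cv2.imwrite("pics/"+name,im[:,:,::-1]);return im
E
cat > a.py <<'E'
from h import *
np.set_printoptions(precision=4,suppress=True)
s=readout.state();print(s["time_s"],s["ee_pos"],s["orientation"],s["width"],manip.grip_depth)
Z=dict(panel_center=.027,panel_white=.027,case=0,case_gap=.027,mat_top=.003,holder_seat=.08,groove_white=.075,groove_black=.075,tape=.003,jar=.003,driver=0,battery=0,cleaner=0,mug=0)
for c in ("top","scene"):
    save(c,c+"0.png")
    for n,z in Z.items():
        r=eyes.tip_of(n,c)[:2]
        print(c,n,[(round(q["p"],2),np.round(q["centre"]),at(c,q["centre"],z)[:2]) for q in r])
print(readout.state()["time_s"])
E
python3 a.py; python3 -c "
import cv2,numpy as np
a=cv2.imread('pics/top0.png');cv2.imwrite('pics/t0.png',cv2.resize(a,(800,600)))"
```

```text
0.0 [ 0.1598 -0.5777  0.2302] [[ 0.9638  0.2665 -0.0004]
 [ 0.2665 -0.9638  0.0019]
 [ 0.0001 -0.0019 -1.    ]] 0.0850114224129296 -0.0187
top panel_center [(0.58, array([148., 230.]), array([0.5126, 0.3419]))]
top panel_white [(0.97, array([147., 202.]), array([0.596 , 0.3502]))]
top case [(0.55, array([149., 229.]), array([0.516, 0.348]))]
top case_gap [(0.58, array([147., 248.]), array([0.4577, 0.3425]))]
top mat_top [(0.97, array([268., 213.]), array([ 0.569 , -0.0194]))]
top holder_seat [(0.88, array([384., 240.]), array([ 0.4861, -0.3526]))]
top groove_white [(0.74, array([376., 216.]), array([ 0.5547, -0.3312]))]
top groove_black [(0.94, array([389., 268.]), array([ 0.4048, -0.3659]))]
top tape [(0.84, array([226., 226.]), array([0.5286, 0.1054]))]
top jar [(0.57, array([306., 210.]), array([ 0.5805, -0.1363]))]
top driver [(0.7, array([246., 270.]), array([0.3964, 0.0438]))]
top battery [(0.78, array([268., 155.]), array([ 0.7543, -0.0198]))]
top cleaner [(0.61, array([325., 143.]), array([ 0.7934, -0.2013]))]
top mug []
scene panel_center [(0.77, array([366., 279.]), array([
[... 456 characters left out ...]
rray([ 0.4723, -0.3405]))]
scene groove_white [(0.95, array([201., 120.]), array([ 0.5386, -0.3271]))]
scene groove_black [(0.63, array([232.,  96.]), array([ 0.3943, -0.3649]))]
scene tape [(0.7, array([151., 200.]), array([ 0.7962, -0.199 ])), (0.62, array([293., 223.]), array([0.5346, 0.1023]))]
scene jar [(0.97, array([227., 180.]), array([ 0.5837, -0.1346]))]
scene driver [(0.6, array([318., 186.]), array([0.3898, 0.0409]))]
scene battery [(0.91, array([193., 235.]), array([ 0.765 , -0.0299]))]
scene cleaner [(0.94, array([150., 201.]), array([ 0.7989, -0.1992])), (0.23, array([194., 234.]), array([ 0.7613, -0.0311]))]
scene mug [(0.88, array([223., 287.]), array([0.7919, 0.1433]))]
1.5
```

View pics/t0.png

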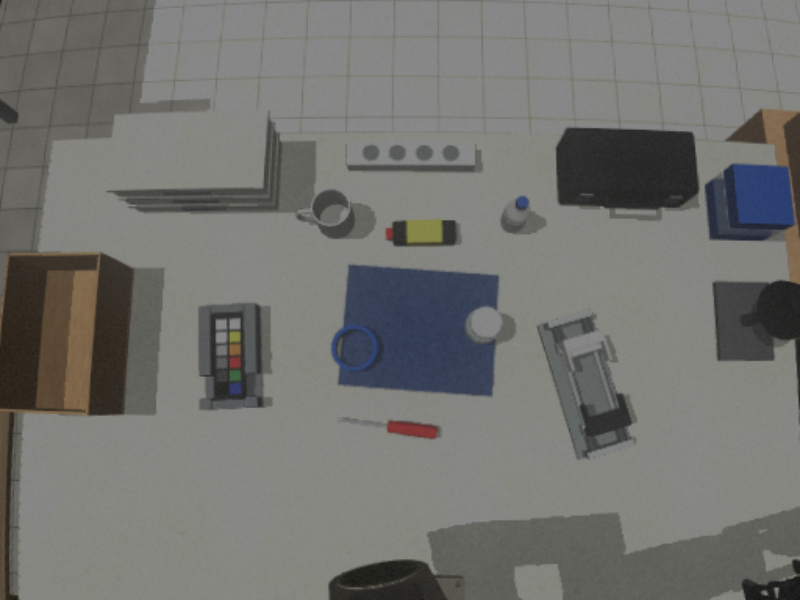

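View pics/scene0.png

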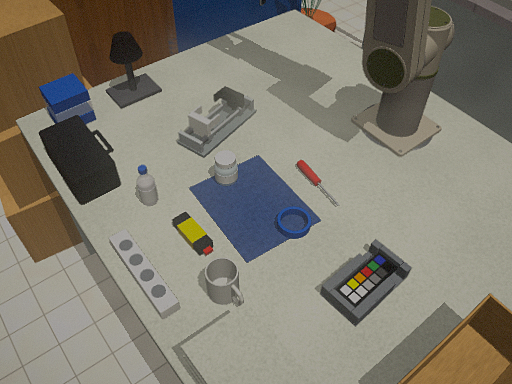

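Top view: case at left (panel white end up, pixel ~235,325), holder right (~585,385), mat in the middle with tape on its left and jar on its right. The points agree between cameras to about 1 cm. I go over the holder for a look first, since it lies on the way.

>>> {"op": "move_arm", "data": {"increments": [[[20,15,10],[0,0,0],1],[[40,30,15],[0,0,0],1],[[40,30,15],[0,0,0],1],[[40,30,15],[0,0,0],1],[[40,30,15],[0,0,0],1],[[40,30,15],[0,0,0],1],[[40,30,15],[0,0,0],1],[[20,15,10],[0,0,0],1],[[0,0,0],[0,0,0],1],[[0,0,0],[0,0,0],1]], "grip_force": 60}}

```text
time_s: 2.75
ee_pos: [0.4394, -0.3686, 0.3408]
orientation: [[0.964, 0.266, -0.001], [0.266, -0.964, 0.0], [-0.001, -0.0, -1.0]]
force: [0.1, -0.3, -0.2]
width: 0.0857
grasp_force: 0.0
```

```bash
cat > b.py <<'E'
from h import *
np.set_printoptions(precision=4,suppress=True)
s=readout.state();print(s["time_s"],s["ee_pos"],s["qpos"],s["force"])
print(eyes.camera_params("wrist")["tool_from_camera"])
save("wrist","w1.png")
for n,z in dict(holder_seat=.08,groove_white=.075,groove_black=.075).items():
    print(n,[(round(q["p"],2),np.round(q["centre"]),at("wrist",q["centre"],z,s)[:2]) for q in eyes.tip_of(n,"wrist")[:2]])
E
python3 b.py
```

```text
2.75 [ 0.4394 -0.3686  0.3408] [-45.0964   2.3291  79.3931  -0.0276  98.3139  29.4456] [ 0.0849 -0.264  -0.2313]
[[-0.0016 -0.9661 -0.2583  0.0654]
 [ 1.     -0.0016 -0.0002 -0.0003]
 [-0.0002 -0.2583  0.9661 -0.1418]
 [ 0.      0.      0.      1.    ]]
holder_seat [(0.82, array([240., 114.]), array([ 0.4727, -0.344 ]))]
groove_white [(0.89, array([235.,  40.]), array([ 0.5492, -0.3177]))]
groove_black [(0.61, array([241., 173.]), array([ 0.4039, -0.3627]))]
```

View pics/w1.png

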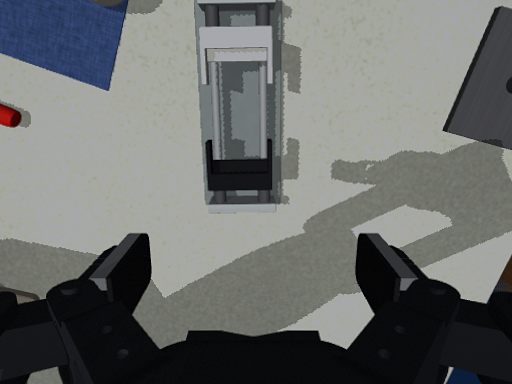

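The wrist view shows the holder upright in the picture: white jaw at row ~40, black jaw at ~175, rods at columns 213 and 263. I'll measure the axis more exactly from an enlarged crop.

```bash
python3 -c "
import cv2,numpy as np
a=cv2.imread('pics/w1.png')[0:220,180:310]
a=cv2.resize(a,None,fx=2.7,fy=2.7,interpolation=cv2.INTER_CUBIC);a=np.clip(255*(a/255.)**.5,0,255).astype('uint8')
cv2.imwrite('pics/w1c.png',a);print(a.shape)"
```

```text
(594, 351, 3)
```

View pics/w1c.png

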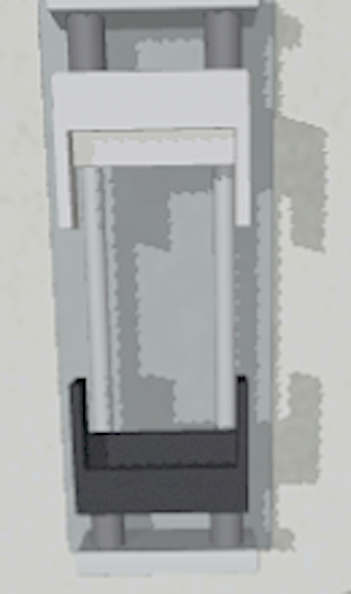

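```bash
cat > c.py <<'E'
from h import *
from scipy.optimize import least_squares
np.set_printoptions(precision=4,suppress=True)
s=readout.state()
F=[(59,227,32,38.5,94),(251,227,32,-38.5,94),(75,227,32,33.5,94),(237,227,32,-33.5,94),(71,379,-32,38.5,94),(247,379,-32,-38.5,94),
(70,130,69,33.5,94),(235,130,69,-33.5,94),(83,468,-69,33.5,94),(237,468,-69,-33.5,94),(94,165,57,None,75),(235,165,57,None,75),(88,432,-57,None,75),(237,432,-57,None,75)]
F=[(180+f[0]/2.7,f[1]/2.7)+f[2:] for f in F]
P=np.array([at("wrist",f[:2],f[4]/1e3,s)[:2] for f in F])
def res(q):
    c,n=np.cos(q[2]),np.sin(q[2]);L=(P-q[:2])@np.array([[c,-n],[n,c]])*1e3
    return np.concatenate([L[:,0]-[f[2] for f in F],[l[1]-f[3] for l,f in zip(L,F) if f[3] is not None]])
r=least_squares(res,[.475,-.345,.3]);print(r.x,np.degrees(r.x[2]));print(r.fun)
E
python3 c.py
```

```text
[ 0.4738 -0.3418  0.2731] 15.650158152746455
[-0.2852 -0.7444 -0.3151 -0.7035  2.127   1.6651 -0.7734 -1.1439  0.4339
  0.0089 -0.2659 -0.6174  0.5186  0.0953  0.5338 -0.1559 -0.9346  0.5097
 -1.6558  0.9618 -0.5375  1.4988 -0.2179 -0.0024]
```

>>> {"op": "move_arm", "data": {"increments": [[[0,30,0],[0,0,0],1],[[2,55,-5],[0,0,-2.5],1],[[2,55,-5],[0,0,-2.5],1],[[2,55,-5],[0,0,-2.5],1],[[2,55,-5],[0,0,-2.5],1],[[2,55,-5],[0,0,-2.5],1],[[2,55,-5],[0,0,0],1],[[2,55,-10],[0,0,0],1],[[2,55,-10],[0,0,0],1],[[2,55,-10],[0,0,0],1],[[0,55,-10],[0,0,0],1],[[0,55,-10],[0,0,0],1]]}}

```text
time_s: 4.45
ee_pos: [0.4579, 0.2678, 0.2609]
orientation: [[0.999, 0.051, 0.0], [0.051, -0.999, -0.0], [0.0, 0.0, -1.0]]
force: [0.7, 0.8, 0.7]
width: 0.0854
grasp_force: 0.0
```

>>> {"op": "move_arm", "data": {"increments": [[[0,50,-10],[0,0,0],1],[[0,20,0],[0,0,0],1],[[0,0,0],[0,0,0],1],[[0,0,0],[0,0,0],1]]}}

```text
time_s: 4.95
ee_pos: [0.4585, 0.3355, 0.2517]
orientation: [[0.999, 0.05, 0.001], [0.05, -0.999, -0.0], [0.001, 0.0, -1.0]]
force: [0.1, -0.3, 0.5]
width: 0.0855
grasp_force: 0.0
```

```bash
cat > d.py <<'E'
from h import *
np.set_printoptions(precision=4,suppress=True)
s=readout.state();print(s["time_s"],s["ee_pos"],s["qpos"],s["orientation"])
im=save("wrist","w2.png")
cv2.imwrite("pics/w2b.png",cv2.resize(im[:,:,::-1],(800,600)))
for n,z in dict(panel_center=.027,panel_white=.027,case_gap=.027,case=0).items():
    print(n,[(round(q["p"],2),np.round(q["centre"]),at("wrist",q["centre"],z,s)[:2]) for q in eyes.tip_of(n,"wrist")[:2]])
r=eyes.silhouettes("panel_center","wrist")
if r:
    m=r[0]["pixels"];print(r[0]["p"],m.sum());c=cv2.findContours(m.astype('uint8'),0,1)[0];c=max(c,key=len)[:,0].astype(float)
    w=np.array([at("wrist",p,.032,s)[:2] for p in c])
    (cx,a,b)=cv2.minAreaRect((w*1e3).astype(np.float32));print(cx,a,b)
E
python3 d.py
```

```text
4.95 [0.4585 0.3355 0.2517] [ 31.0407   2.0772  88.8394  -0.0327  89.0658 118.1482] [[ 0.9987  0.0505  0.0006]
 [ 0.0505 -0.9987 -0.0003]
 [ 0.0005  0.0004 -1.    ]]
panel_center [(0.8, array([246.,  95.]), array([0.5191, 0.3461])), (0.35, array([242.,  10.]), array([0.5985, 0.3538]))]
panel_white [(0.63, array([240.,  11.]), array([0.5977, 0.3549]))]
case_gap []
case []
```

View pics/w2b.png

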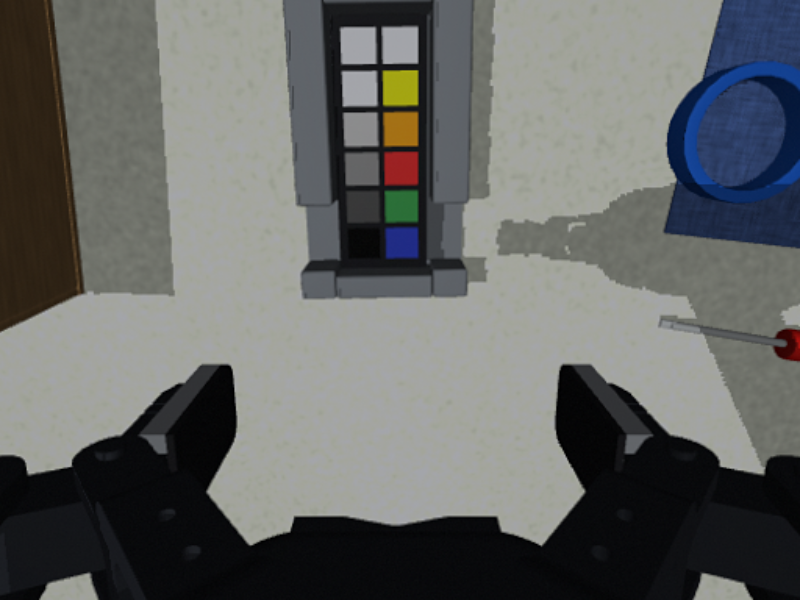

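The wrist view shows the panel in the case: patch midline runs from (380,45) to (384,242) in the enlarged picture, and the gap is around row 232.

```bash
python3 -c "
from h import *
s=readout.state();k=.64
g=lambda u,v,z:at('wrist',(u*k,v*k),z,s)[:3]
a=g(380.5,45,.032);b=g(384.5,242,.032);print(a,b,np.degrees(np.arctan2(*(a-b)[1::-1])))
for u,v,z in [(380,26,.032),(384.5,260,.032),(384,262,.042),(298,205,.042),(470,202,.042),(304,270,.042),(466,268,.042),(384,274,.042),(384,204,.027)]: print(u,v,g(u,v,z))
"
```

```text
[0.5811439  0.35167135 0.032     ] [0.45690478 0.3437648  0.032     ] 3.6413820108273276
380 26 [0.59187505 0.35242295 0.032     ]
384.5 260 [0.44426862 0.34321231 0.032     ]
384 262 [0.44506357 0.34339042 0.042     ]
298 205 [0.48050096 0.40136361 0.042     ]
470 202 [0.48798088 0.28888014 0.042     ]
304 270 [0.43686295 0.39725786 0.042     ]
466 268 [0.44361993 0.28778142 0.042     ]
384 274 [0.43673178 0.34302791 0.042     ]
384 204 [0.48226576 0.34531174 0.027     ]
```

>>> {"op": "move_arm", "data": {"increments": [[[1.5,8.5,-30],[0,0,0.7],1],[[0,0,-50],[0,0,0],1],[[0,0,-50],[0,0,0],1],[[0,0,-40],[0,0,0],1],[[0,0,-30],[0,0,0],1],[[0,0,-20],[0,0,0],1],[[0,0,-15],[0,0,0],1],[[0,0,-8],[0,0,0],1],[[0,0,0],[0,0,0],1],[[0,0,0],[0,0,0],1]]}}

```text
time_s: 6.5
ee_pos: [0.4602, 0.3457, 0.0093]
orientation: [[0.998, 0.064, 0.001], [0.064, -0.998, 0.001], [0.001, -0.001, -1.0]]
force: [0.8, 0.2, -0.0]
width: 0.0851
grasp_force: 0.0
```

>>> {"op": "move_arm", "data": {"increments": [[[0,0,0],[0,0,0],0],[[0,0,0],[0,0,0],-1],[[0,0,0],[0,0,0],-1],[[0,0,0],[0,0,0],-1],[[0,0,0],[0,0,0],-1],[[0,0,0],[0,0,0],-1]], "grip_force": 90}}

```text
time_s: 7.25
ee_pos: [0.4603, 0.3457, 0.0096]
orientation: [[0.998, 0.064, 0.002], [0.064, -0.998, 0.001], [0.002, -0.001, -1.0]]
force: [-0.9, -1.1, 5.9]
width: 0.0585
grasp_force: 97.0
```

>>> {"op": "move_arm", "data": {"increments": [[[0,0,5],[0,0,0],-1],[[0,0,10],[0,0,0],-1],[[0,0,15],[0,0,0],-1],[[0,0,20],[0,0,0],-1],[[0,0,30],[0,0,0],-1],[[0,0,30],[0,0,0],-1],[[0,-15,30],[0,0,0],-1],[[5,-30,0],[0,0,0],-1],[[5,-35,0],[0,0,0],-1],[[5,-40,0],[0,0,0],-1],[[5,-40,0],[0,0,0],-1],[[5,-40,0],[0,0,0],-1]]}}

```text
time_s: 8.75
ee_pos: [0.4848, 0.144, 0.1499]
orientation: [[0.998, 0.064, 0.002], [0.064, -0.998, 0.0], [0.002, -0.0, -1.0]]
force: [0.1, -0.3, -2.7]
width: 0.0579
grasp_force: 96.6
```

>>> {"op": "move_arm", "data": {"increments": [[[5,-40,0],[0,0,0],-1],[[5,-40,0],[0,0,0],-1],[[5,-35,0],[0,0,0],-1],[[5,-30,0],[0,0,0],-1],[[5,-20,0],[0,0,0],-1],[[3,-5,0],[0,0,0],-1],[[0,0,0],[0,0,0],-1],[[0,0,0],[0,0,0],-1]]}}

```text
time_s: 9.75
ee_pos: [0.5123, -0.0239, 0.1485]
orientation: [[0.998, 0.065, 0.0], [0.065, -0.998, 0.0], [0.0, -0.0, -1.0]]
force: [0.1, 0.3, -1.8]
width: 0.0581
grasp_force: 96.7
```

```bash
cat > e.py <<'E'
from h import *
np.set_printoptions(precision=4,suppress=True)
s=readout.state();print(s["time_s"],s["ee_pos"],s["force"],s["torque"],s["width"],s["grasp_force"])
im=save("wrist","w3.png");im2=save("scene","s3.png")
cv2.imwrite("pics/w3b.png",np.vstack([im[:,:,::-1],im2[100:310,:,::-1]]))
E
python3 e.py
```

```text
9.75 [ 0.5123 -0.0239  0.1485] [ 0.073   0.2804 -1.8098] [-0.0207  0.1375  0.0415] 0.058050163346707276 96.65422797203064
```

View pics/w3b.png

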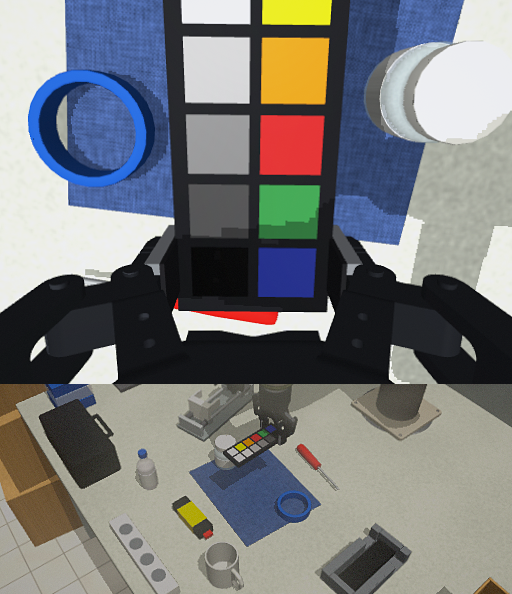

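The panel hangs level in the grip at its black end, clear between tape (left) and jar (right). Lower it.

>>> {"op": "move_arm", "data": {"increments": [[[0,0,-30],[0,0,0],-1],[[0,0,-40],[0,0,0],-1],[[0,0,-30],[0,0,0],-1],[[0,0,-20],[0,0,0],-1],[[0,0,-12],[0,0,0],-1],[[0,0,-8],[0,0,0],-1],[[0,0,-5],[0,0,0],-1],[[0,0,0],[0,0,0],-1],[[0,0,0],[0,0,0],-1]]}}

```text
time_s: 10.98
ee_pos: [0.513, -0.0249, 0.0039]
orientation: [[0.998, 0.064, 0.001], [0.064, -0.998, -0.0], [0.001, 0.0, -1.0]]
force: [0.7, 0.2, -2.2]
width: 0.0578
grasp_force: 96.7
```

>>> {"op": "move_arm", "data": {"increments": [[[0,0,-2],[0,0,0],-1],[[0,0,-1],[0,0,0],-1],[[0,0,0],[0,0,0],-1]]}}

```text
time_s: 11.35
ee_pos: [0.5123, -0.0248, 0.0002]
orientation: [[0.998, 0.064, -0.0], [0.064, -0.998, 0.0], [-0.0, -0.0, -1.0]]
force: [-0.6, 0.2, -2.7]
width: 0.0579
grasp_force: 96.7
```

>>> {"op": "move_arm", "data": {"increments": [[[0,0,-1],[0,0,0],-1],[[0,0,-1],[0,0,0],-1],[[0,0,0],[0,0,0],-1]]}}

```text
time_s: 11.72
ee_pos: [0.5125, -0.0248, -0.0014]
orientation: [[0.998, 0.064, -0.0], [0.064, -0.998, -0.0], [-0.0, 0.0, -1.0]]
force: [-3.6, 0.1, 3.9]
width: 0.0579
grasp_force: 99.9
```

>>> {"op": "move_arm", "data": {"increments": [[[0,0,-1],[0,0,0],-1],[[0,0,-1],[0,0,0],-1],[[0,0,0],[0,0,0],-1]]}}

```text
time_s: 12.1
ee_pos: [0.5126, -0.0248, -0.0015]
orientation: [[0.998, 0.064, -0.001], [0.064, -0.998, -0.0], [-0.001, 0.0, -1.0]]
force: [-15.1, 0.8, 26.6]
width: 0.0577
grasp_force: 112.6
```

>>> {"op": "move_arm", "data": {"increments": [[[0,0,1.5],[0,0,0],-1],[[0,0,0],[0,0,0],0.5],[[0,0,0],[0,0,0],1],[[0,0,0],[0,0,0],1],[[0,0,0],[0,0,0],1],[[0,0,0],[0,0,0],1],[[0,0,0],[0,0,0],1],[[0,0,10],[0,0,0],1],[[0,0,30],[0,0,0],1],[[0,0,40],[0,0,0],1],[[0,0,30],[0,0,0],1],[[0,0,0],[0,0,0],1]]}}

```text
time_s: 13.6
ee_pos: [0.515, -0.0252, 0.1118]
orientation: [[0.998, 0.064, 0.007], [0.064, -0.998, -0.001], [0.007, 0.001, -1.0]]
force: [-0.2, 0.1, -1.1]
width: 0.0855
grasp_force: 0.0
```

>>> {"op": "move_arm", "data": {"increments": [[[-5,0,35],[0,0,0],1],[[-10,0,40],[0,0,0],1],[[0,0,10],[0,0,0],1],[[0,0,0],[0,0,0],1],[[0,0,0],[0,0,0],1]]}}

```text
time_s: 14.22
ee_pos: [0.4966, -0.0247, 0.1908]
orientation: [[0.998, 0.064, -0.003], [0.064, -0.998, 0.0], [-0.003, -0.001, -1.0]]
force: [-0.8, 0.6, -0.6]
width: 0.0856
grasp_force: 0.0
```

```bash
cat > d.py <<'E'
from h import *
np.set_printoptions(precision=4,suppress=True)
s=readout.state();print(s["time_s"],s["ee_pos"],s["orientation"])
im=save("wrist","w4.png")
for n in ("panel_center","panel_white"):
    print(n,[(round(q["p"],2),np.round(q["centre"]),at("wrist",q["centre"],.008,s)[:2]) for q in eyes.tip_of(n,"wrist")[:2]])
for q in eyes.silhouettes("panel_center","wrist")[:2]:
    m=q["pixels"];print(q["p"],m.sum());c=cv2.findContours(m.astype('uint8'),0,1)[0];c=max(c,key=len)[:,0].astype(float)
    w=np.array([at("wrist",p,.013,s)[:2] for p in c])
    print(c.min(0),c.max(0),cv2.minAreaRect((w*1e3).astype(np.float32)))
cv2.imwrite("pics/w4b.png",cv2.resize(im[:,:,::-1],(800,600)))
E
python3 d.py
```

```text
14.225 [ 0.4966 -0.0247  0.1908] [[ 0.998   0.0638 -0.0028]
 [ 0.0638 -0.998   0.0004]
 [-0.0028 -0.0006 -1.    ]]
panel_center [(0.7, array([257.,  80.]), array([ 0.5709, -0.0231]))]
panel_white []
0.74 11190
[219.   0.] [292. 167.] ((562.8673095703125, -21.97805404663086), (143.975341796875, 61.92133712768555), 3.4279255867004395)
0.55 4884
[56. 51.] [165. 156.] ((539.2224731445312, 107.88543701171875), (97.4768295288086, 92.9914321899414), 89.56812286376953)
```

View pics/w4b.png

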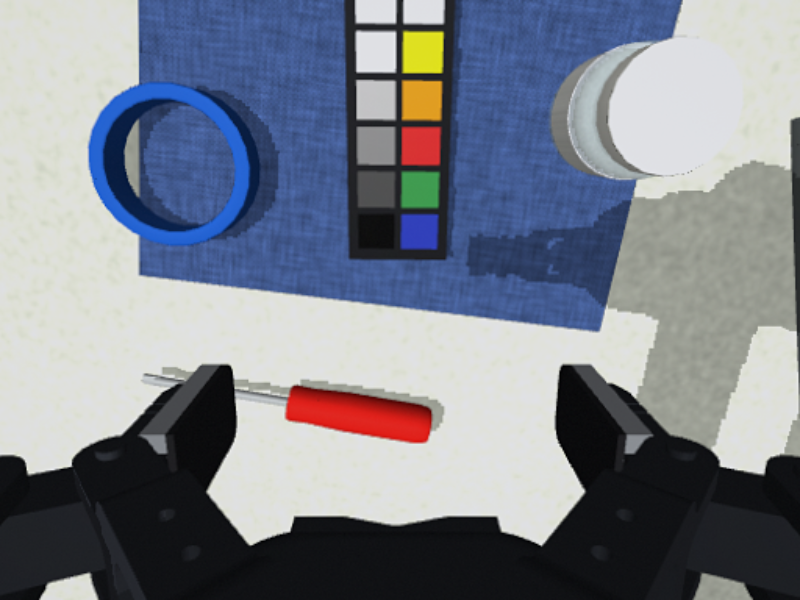

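Panel lies flat on the mat, black end at row ~258 (enlarged), clear of tape and jar: centre ≈ (0.571, -0.022), yaw 3.5°. Now grip at the middle.

>>> {"op": "move_arm", "data": {"increments": [[[35,1,-20],[0,0,0],1],[[35,2,-30],[0,0,0],1],[[4.5,0,-40],[0,0,0],1],[[0,0,-40],[0,0,0],1],[[0,0,-30],[0,0,0],1],[[0,0,-18],[0,0,0],1],[[0,0,-9],[0,0,0],1],[[0,0,-3],[0,0,0],1],[[0,0,0],[0,0,0],1],[[0,0,0],[0,0,0],1]], "grip_force": 60}}

```text
time_s: 15.68
ee_pos: [0.5729, -0.0219, 0.004]
orientation: [[0.998, 0.064, 0.002], [0.064, -0.998, -0.0], [0.002, 0.0, -1.0]]
force: [-0.0, 0.2, -0.5]
width: 0.0853
grasp_force: 0.0
```

>>> {"op": "move_arm", "data": {"increments": [[[-1,0,-3],[0,0,0],1],[[0,0,0],[0,0,0],0],[[0,0,0],[0,0,0],-1],[[0,0,0],[0,0,0],-1],[[0,0,0],[0,0,0],-1],[[0,0,0],[0,0,0],-1],[[0,0,0],[0,0,0],-1]], "grip_force": 90}}

```text
time_s: 16.55
ee_pos: [0.5715, -0.0218, 0.0006]
orientation: [[0.998, 0.064, 0.001], [0.064, -0.998, -0.0], [0.001, 0.0, -1.0]]
force: [-1.9, 0.8, 5.5]
width: 0.0569
grasp_force: 96.9
```

>>> {"op": "move_arm", "data": {"increments": [[[0,0,10],[0,0,0],-1],[[0,0,30],[0,0,0],-1],[[0,0,45],[0,0,0],-1],[[0,0,45],[0,0,0],-1],[[0,0,40],[0,0,0],-1],[[-10,-25,15],[0,0,1.5],-1],[[-14,-38,0],[0,0,1.5],-1],[[-14,-38,0],[0,0,1.5],-1],[[-14,-38,0],[0,0,1.5],-1],[[-14,-38,0],[0,0,1.5],-1],[[-14,-38,0],[0,0,1.5],-1],[[-14,-38,0],[0,0,1.5],-1]]}}

```text
time_s: 18.05
ee_pos: [0.4761, -0.2757, 0.1848]
orientation: [[0.969, 0.245, -0.0], [0.245, -0.969, 0.0], [-0.0, -0.0, -1.0]]
force: [0.4, -0.0, -3.5]
width: 0.057
grasp_force: 96.7
```

>>> {"op": "move_arm", "data": {"increments": [[[-14,-38,0],[0,0,1.5],-1],[[-8,-25,0],[0,0,0],-1],[[-3,-10,0],[0,0,0],-1],[[0,0,-10],[0,0,0],-1],[[0,0,-20],[0,0,0],-1],[[0,0,0],[-1.2,4.3,0],-1],[[0,0,0],[-1.2,4.35,0],-1],[[0,0,0],[0,0,0],-1],[[0,0,0],[0,0,0],-1]]}}

```text
time_s: 19.18
ee_pos: [0.452, -0.3468, 0.1537]
orientation: [[0.951, 0.271, -0.15], [0.268, -0.963, -0.04], [-0.155, -0.002, -0.988]]
force: [-0.5, 0.3, -2.4]
width: 0.0572
grasp_force: 96.8
```

```bash
cat > f.py <<'E'
from h import *
np.set_printoptions(precision=4,suppress=True)
s=readout.state();print(s["time_s"],s["ee_pos"],s["qpos"],s["force"])
R=np.array(s["orientation"]);print(R, 'yaw',np.degrees(np.arctan2(R[1,0],R[0,0])),'tilt',np.degrees(np.arcsin(-R[2,0])))
H=np.array([.4738,-.3418,.08]);y=np.radians(15.65);A=np.array([[np.cos(y),np.sin(y),0],[-np.sin(y),np.cos(y),0],[0,0,1]])
c=np.array(s["ee_pos"])-R[:,2]*.0074
L=lambda p:1e3*(A@(p-H))
X=R[:,0];Z=-R[:,2]
print("panel centre in seat mm",L(c),"white bottom",L(c+.08*X-.005*Z),"black bottom",L(c-.08*X-.005*Z))
E
python3 f.py; python3 -c "
from h import *
im=save('wrist','w5.png');cv2.imwrite('pics/w5b.png',cv2.resize(im[:,:,::-1],(800,600)))"
```

```text
19.175 [ 0.452  -0.3468  0.1537] [-38.0903  11.2701  89.7247  -7.1738  84.4293  37.2078] [-0.4522  0.3098 -2.3741]
[[ 0.9508  0.2711 -0.1499]
 [ 0.2681 -0.9625 -0.0404]
 [-0.1552 -0.0018 -0.9879]] yaw 15.745806911978644 tilt 8.931110271296914
panel centre in seat mm [-21.218    1.0311  81.003 ] white bottom [57.0357  1.1708 63.6439] black bottom [-101.0242    0.9065   88.4833]
```

View pics/w5b.png

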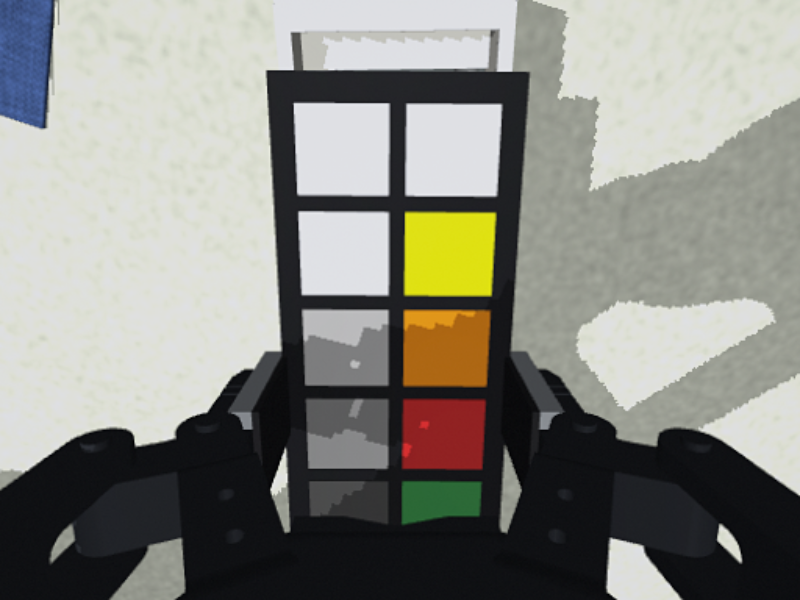

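The panel's white end (row 72, columns 267–528) is ahead of the white jaw, whose lip edge is at row ~31, columns 292–499. I check both against the model.

```bash
cat >> f.py <<'E'
k=.64
for u,v in [(292,31),(499,30)]: print('lip',L(at('wrist',(u*k,v*k),.094,s)))
zt=(c+.08*X+.005*Z)[2]
for u,v in [(267,72),(528,72)]: print('panel top edge',L(at('wrist',(u*k,v*k),zt,s)))
print('model top edge',L(c+.08*X+.005*Z))
E
python3 f.py|tail -5
```

```text
lip [68.7884 34.1516 14.    ]
lip [ 69.0058 -32.1752  14.    ]
panel top edge [59.001  29.9939 73.9978]
panel top edge [ 58.9393 -28.9659  73.9978]
model top edge [58.3179  0.7227 73.9978]
```

Model and picture agree within 1 mm. Lower into line with the groove.

>>> {"op": "move_arm", "data": {"increments": [[[0,0,-20],[0,0,0],-1],[[0,0,-25],[0,0,0],-1],[[0,0,-12],[0,0,0],-1],[[0,0,-7],[0,0,0],-1],[[0,0,-3],[0,0,0],-1],[[0,0,0],[0,0,0],-1],[[0,0,0],[0,0,0],-1]]}}

```text
time_s: 20.1
ee_pos: [0.4524, -0.3481, 0.0886]
orientation: [[0.951, 0.27, -0.149], [0.267, -0.963, -0.043], [-0.155, 0.001, -0.988]]
force: [0.1, -0.4, -2.4]
width: 0.0568
grasp_force: 96.7
```

```bash
python3 f.py|head -6
```

```text
20.1 [ 0.4524 -0.3481  0.0886] [-38.1155  14.9308  92.6351  -7.3847  77.8036  38.1257] [ 0.1489 -0.395  -2.4401]
[[ 0.9512  0.27   -0.1492]
 [ 0.2666 -0.9629 -0.0426]
 [-0.1552  0.0007 -0.9879]] yaw 15.656545927026622 tilt 8.92843544460141
panel centre in seat mm [-21.1209  -0.3357  15.9241] white bottom [57.1337 -0.3304 -1.4314] black bottom [-100.9276   -0.3484   23.4007]
lip [67.5545 21.646  14.    ]
```

>>> {"op": "move_arm", "data": {"increments": [[[0,1,-2],[0,0,0],-1],[[4.8,1.3,0],[0,0,0],-1],[[4.8,1.4,0],[0,0,0],-1],[[4.8,1.3,0],[0,0,0],-1],[[0,0,0],[0,0,0],-1],[[0,0,0],[0,0,0],-1]]}}

```text
time_s: 20.85
ee_pos: [0.4663, -0.3428, 0.0857]
orientation: [[0.951, 0.27, -0.151], [0.267, -0.963, -0.042], [-0.156, -0.001, -0.988]]
force: [-0.1, 0.2, -3.4]
width: 0.0574
grasp_force: 96.8
```

>>> {"op": "move_arm", "data": {"increments": [[[3.9,1.1,0],[0,0,0],-1],[[3.9,1.1,0],[0,0,0],-1],[[0,0,0],[0,0,0],-1]]}}

```text
time_s: 21.22
ee_pos: [0.474, -0.3406, 0.0857]
orientation: [[0.951, 0.27, -0.151], [0.267, -0.963, -0.042], [-0.157, -0.001, -0.988]]
force: [-3.8, -1.0, -3.0]
width: 0.0571
grasp_force: 96.7
```

```bash
python3 f.py|head -5
```

```text
21.225 [ 0.474  -0.3406  0.0857] [-36.3177  17.2655  90.1728  -7.2232  78.2631  39.8404] [-3.7887 -0.9999 -2.9705]
[[ 0.9509  0.27   -0.1511]
 [ 0.2667 -0.9629 -0.0417]
 [-0.1567 -0.0006 -0.9876]] yaw 15.668450077977171 tilt 9.017596061317612
panel centre in seat mm [ 1.6818  1.082  12.9745] white bottom [79.9093  1.1103 -4.5027] black bottom [-78.1132   1.0594  20.5753]
```

Force of 3.9 N along the axis: the white jaw is being pushed back (about 6 mm). Push 13 mm more.

>>> {"op": "move_arm", "data": {"increments": [[[4.2,1.2,0],[0,0,0],-1],[[4.2,1.2,0],[0,0,0],-1],[[4.2,1.1,0],[0,0,0],-1],[[0,0,0],[0,0,0],-1],[[0,0,0],[0,0,0],-1]]}}

```text
time_s: 21.85
ee_pos: [0.4859, -0.3372, 0.0855]
orientation: [[0.951, 0.27, -0.152], [0.266, -0.963, -0.042], [-0.158, -0.001, -0.987]]
force: [-6.6, -1.4, -2.3]
width: 0.057
grasp_force: 96.8
```

```bash
python3 f.py|head -5;  python3 -c "
from h import *
im=save('wrist','w6.png');b=save('top','t6.png');cv2.imwrite('pics/w6b.png',np.vstack([im[:,:,::-1],cv2.resize(b[190:300,340:440,::-1],None,fx=1.9,fy=1.9)]) if 0 else im[:,:,::-1])"
```

```text
21.85 [ 0.4859 -0.3372  0.0855] [-35.4008  18.547   88.6285  -7.1547  78.7016  40.7109] [-6.5936 -1.4496 -2.2582]
[[ 0.9508  0.2697 -0.1524]
 [ 0.2665 -0.9629 -0.0415]
 [-0.1579 -0.0011 -0.9874]] yaw 15.65750943083834 tilt 9.087145172584727
panel centre in seat mm [14.0804  1.1739 12.8439] white bottom [92.2867  1.1898 -4.7283] black bottom [-65.7052   1.1691  20.5415]
```

View pics/w6b.png

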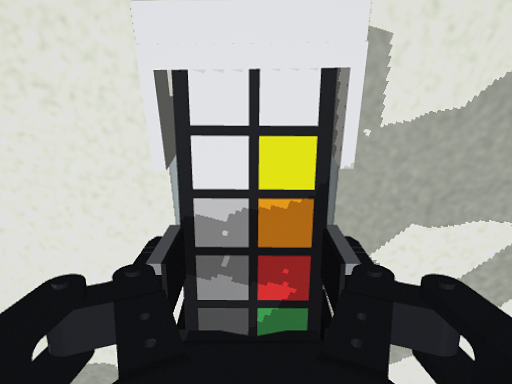

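White end sits under the white lip inside the guides (lip edge row 69, guides at columns ~160/345). Push 2.5 mm more, then turn the panel level about its white end.

>>> {"op": "move_arm", "data": {"increments": [[[2.4,0.7,0.4],[0,0,0],-1],[[0,0,0],[0,0,0],-1],[[0.2,0,-2],[0.4,-1.45,0],-1],[[0.2,0,-2.1],[0.4,-1.45,0],-1],[[0.2,0,-2.1],[0.4,-1.45,0],-1],[[0.2,0,-2.1],[0.4,-1.45,0],-1],[[0.2,0,-2.1],[0.4,-1.45,0],-1],[[0.2,0,-2.1],[0.4,-1.45,0],-1],[[0,0,0],[0,0,0],-1],[[0,0,0],[0,0,0],-1]]}}

```text
time_s: 23.2
ee_pos: [0.4889, -0.3363, 0.073]
orientation: [[0.963, 0.27, -0.002], [0.27, -0.963, 0.001], [-0.002, -0.001, -1.0]]
force: [-8.5, -2.2, -2.0]
width: 0.0567
grasp_force: 96.8
```

```bash
python3 f.py|head -5
```

```text
23.2 [ 0.4889 -0.3363  0.073 ] [-39.4461  13.9257  95.0927  -0.0481  71.0981  34.9186] [-8.4521 -2.1871 -2.0057]
[[ 0.9629  0.2698 -0.0021]
 [ 0.2698 -0.9629  0.0007]
 [-0.0018 -0.0012 -1.    ]] yaw 15.650949903516484 tilt 0.10401607239217883
panel centre in seat mm [16.0229  1.2075  0.3772] white bottom [96.0137  1.2148 -4.768 ] black bottom [-63.986    1.2122  -4.4775]
```

Level, with no vertical load from the black lip. Slide back to the centre.

>>> {"op": "move_arm", "data": {"increments": [[[-3,-0.8,0],[0,0,0],-1],[[-4,-1.1,0],[0,0,0],-1],[[-4,-1.1,0],[0,0,0],-1],[[-3.5,-1,0],[0,0,0],-1],[[-0.9,-0.3,0],[0,0,0],-1],[[0,0,0],[0,0,0],-1],[[0,0,0],[0,0,0],-1]]}}

```text
time_s: 24.08
ee_pos: [0.475, -0.3404, 0.0734]
orientation: [[0.963, 0.27, 0.001], [0.27, -0.963, 0.0], [0.001, -0.0, -1.0]]
force: [-0.6, -0.6, -6.9]
width: 0.0569
grasp_force: 96.8
```

```bash
python3 f.py|head -5; python3 -c "
from h import *
im=save('scene','s7.png');b=save('top','t7.png')
cv2.imwrite('pics/s7b.png',np.hstack([cv2.resize(x,(400,400),interpolation=2) for x in (im[70:160,165:275,::-1],b[190:300,330:440,::-1])]))"
```

```text
24.075 [ 0.475  -0.3404  0.0734] [-40.6802  12.4702  96.7401   0.0429  70.7765  33.6353] [-0.5919 -0.5756 -6.9016]
[[ 0.9628  0.2701  0.0006]
 [ 0.2701 -0.9628  0.0004]
 [ 0.0007 -0.0002 -1.    ]] yaw 15.670385641513427 tilt -0.04104932872631684
panel centre in seat mm [1.5098 1.0167 0.8339] white bottom [81.5133  1.0462 -4.1088] black bottom [-78.4866   0.9893  -4.2234]
```

Axial force is nearly balanced, as expected with both jaws holding it. Settle slightly and release.

>>> {"op": "move_arm", "data": {"increments": [[[-0.9,-0.3,-0.8],[0,0,0],-1],[[0,0,0],[0,0,0],-1],[[0,0,0],[0,0,0],0.5],[[0,0,0],[0,0,0],1],[[0,0,0],[0,0,0],1],[[0,0,0],[0,0,0],1],[[0,0,0],[0,0,0],1],[[0,0,0],[0,0,0],1],[[0,0,15],[0,0,0],1],[[0,0,35],[0,0,0],1],[[0,0,50],[0,0,0],1],[[0,0,30],[0,0,0],1]]}}

```text
time_s: 25.68
ee_pos: [0.475, -0.3418, 0.2073]
orientation: [[0.963, 0.27, 0.004], [0.27, -0.963, -0.003], [0.003, 0.004, -1.0]]
force: [0.9, 0.1, 0.8]
width: 0.0854
grasp_force: 0.0
```

>>> {"op": "move_arm", "data": {"increments": [[[-20,-5,40],[0,0,0],1],[[-20,-6,50],[0,0,0],1],[[-10,0,20],[0,0,0],1],[[0,0,0],[0,0,0],1],[[0,0,0],[0,0,0],1]]}}

```text
time_s: 26.3
ee_pos: [0.4239, -0.3513, 0.3109]
orientation: [[0.963, 0.27, -0.001], [0.27, -0.963, 0.002], [-0.0, -0.002, -1.0]]
force: [-0.5, 0.7, 0.2]
width: 0.0851
grasp_force: 0.0
```

```bash
python3 -c "
from h import *
s=readout.state();print(s['time_s'],s['ee_pos'],s['force'])
im=save('wrist','w8.png')[0:240,130:370,::-1]
print(s['orientation'])
cv2.imwrite('pics/w8b.png',cv2.resize(im,(600,600),interpolation=2))"
```

```text
26.3 [ 0.42392055 -0.35134681  0.31093641] [-0.51692955  0.65426432  0.24737369]
[[ 9.62849635e-01  2.70036942e-01 -7.93625347e-04]
 [ 2.70038013e-01 -9.62847610e-01  1.98764410e-03]
 [-2.27402933e-04 -2.12811141e-03 -9.99997710e-01]]
```

View pics/w8b.png

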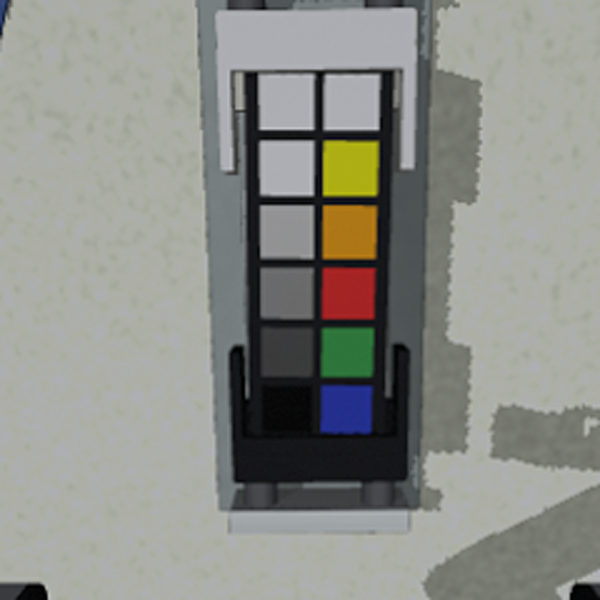

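The panel lies under both lips (white lip edge row 71, black lip edge row ~436), white end in the white jaw. I'll check the jaw positions numerically, then hand in.

```bash
python3 -c "
from h import *
s=readout.state();H=np.array([.4738,-.3418,.08]);y=np.radians(15.65);A=np.array([[np.cos(y),np.sin(y),0],[-np.sin(y),np.cos(y),0],[0,0,1]])
L=lambda p:1e3*(A@(p-H))
for n,u,v,z in [('wlip',320,71,.094),('blip',320,436,.094),('wtipL',228,172,.094),('btipL',237,347,.094),('btipR',401,347,.094),('panel L mid',250,270,.085),('panel R mid',388,270,.085)]: print(n,L(at('wrist',(130+u/2.5,v/2.5),z,s)))
"
```

```text
wlip [72.45899183  0.40666356 14.        ]
blip [-7.26114811e+01 -2.65595715e-02  1.40000000e+01]
wtipL [35.61724248 36.94164211 14.        ]
btipL [-34.08899514  34.98257341  14.        ]
btipR [-34.14220159 -33.94871944  14.        ]
panel L mid [-2.90716195 29.53122221  5.        ]
panel R mid [ -2.96962539 -28.5308084    5.        ]
```

Both jaws are pushed back about 3.5 mm (lip edges at ±72.5 mm, 69 mm at rest), and the panel is centred.

```bash
python3 -c "
from rig import workorder
print(workorder.close_job())"
```

```text
the job is handed in; nothing more can be done
None
```

I laid the panel on the mat, regripped it by the middle and clipped it level and centred under both holder lips, with its white end in the white jaw. I handed the job in at about 26 s of the 64 s allowed; the hand-in returned no verdict.

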